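Fit the missing U-clamp on the bakery's basket rail

TASK

One of the two brackets under the steel tube of the basket rail still lacks its U-clamp. Take the U-clamp whose legs match that bracket's holes from the wooden rack and lower it over the tube so that both legs go through the bracket's two holes and it sits fully home on the tube, then let go. Leave the other two clamps standing in the rack.

Things in the scene. Friction and masses are not known exactly. Their poses are not given: they have to be found in the camera images.
- clamp: U-clamp to fit: steel U-bolt, 8 mm bar, legs down, 64 mm apart between centres, black grip block on the crown. Origin midway between leg tips, at tip level; z up, x leg to leg (half turn = same). Crown underside z 75 mm; block z 80-120 mm, 30 mm in x, 14 mm in y, centred. 0.11 kg. Stands within 4 deg of upright, legs 40 mm deep in a slot of the 52 mm high fixed rack, any of its 3.
- bracket: Empty dark steel bracket, fixed. Origin: centre of its underside; z up. Plate 130 (x) x 50 (y) mm, top z 60, 8 thick, round through holes d 22 at x = -32 and +32, y 0. Between them on the plate lies the fixed tube, d 40, along y, top z 100. A clamp fully home has its x along this x, tips at z 25. A like bracket 180 mm off along the tube, on either side, already has its clamp (top z 145).
- narrow_clamp: U-clamp too narrow for the tube: legs 44 mm apart between centres; otherwise like the clamp, same heights and frame. Stands in another slot of the rack (slots parallel, 112 x 10 mm, 85 mm apart) and stays there.
- wide_clamp: U-clamp too wide for the holes: legs 90 mm apart between centres; otherwise like the clamp, same heights and frame. Stands in another slot of the rack and stays there.

How it is judged:
By the outcome, as a careful person would: the job done as asked, in the order asked, and still so for the second after the job is handed in, with the robot touching nothing.
It also fails if it takes over 42 s, if anything falls off the work surface, if the arm or the gripper's body presses on something with over 40 N, if the wrist force passes 120 N, or if a joint passes its speed limit or range.

ROBOT

A 6-joint arm with a two-finger parallel gripper is mounted at the origin on the work surface. World frame = base frame: x ahead of the robot, y to its left, z up, the work surface at z = 0. Lengths are in mm, angles in rad, forces in N, time in s.
With the tool pointing down it reaches from about 250 to 775 mm from the base axis. Payload 4 kg.
Tool frame: the origin (TCP) lies midway between the tips of the shut fingers; the grasp point (between the pads) lies 19 mm behind it; z points along the fingers, y is the line along which they close (so a half turn about z gives the same grasp; the last joint's range is limited). The gripper opens to 94 mm and grips with 3 to 60 N. Pads are 16 mm wide; open, the fingers measure 119 mm over their backs; the gripper's body (75 mm by 177 mm) begins 78 mm behind the grasp point.
Start: joints at [1.004, 0.087, 1.371, -0, 1.684, -0.103], TCP at [246.055, 491.912, 205.506] pointing down, gripper open.
Joint ranges: [-3.1, 3.1], [-0.76, 2.03], [0.27, 2.55], [-1.08, 4.22], [0.17, 2.65], [-2.57, 2.57]. Speed limits (rad/s): [2.79, 2.79, 3.14, 3.14, 3.14, 3.14].

INTERFACE

Orientations are given as a unit quaternion [w, x, y, z].
In Python, from bench import robot gives the robot as it stands.
- The arm moves only by the shell command python3 shift.py [FORCE], which reads ROWS from standard input. ROWS is one flat JSON list of numbers that holds 1 to 20 rows one after another, with no inner brackets; each row has 7 numbers: the finger opening in mm, then dx, dy, dz in fractions of the full range, 1 being 80 cm, then a rotation vector rx, ry, rz in parts of the range, where 1.0 means pi rad; each row shifts and turns the commanded pose from where the row before left it, along the tool's axes as they then stand; what a row does not reach is not made up. A row lasts 1/12 s, in which the tool goes at most 41.7 mm and 0.125 rad, less where a joint would pass 70% of its speed; a pose out of reach is approached as far as the arm can. The fingers move at their own pace and stop on an object; FORCE is the grip in N (left out, the last holds). Time passes only in rows, so rows that do not move let the fingers close. It prints the time, the measured TCP pose, the force, the opening and the grip force at its end. No shift or turn number may pass 1 either way. Input that does not fit is refused with a message, and nothing moves.
- robot.get_obs(): the state, without advancing time (a new reading comes with each control period).
- robot.snapshot(name): name is "scene" or "top" or "wrist"; returns the picture (480x640x3 uint8, blue, green, red); there is no depth.
- robot.calibration(name): a dict with "camera_matrix" (3x3 intrinsics, pixels), "distortion" ([k1, k2, p1, p2, k3] as OpenCV has them; the pictures are not rectified), "eye" and "orientation" of the camera in the world. Camera axes: x right, y down, z forward; pixel columns grow to the right and rows downward; lengths in mm; the calibration is good to about 2 mm. A picture is of the moment at which its call begins: read the wrist's pose just before it. calibration takes no time and is no camera call; for the wrist camera it gives the pose at the moment of the call.
- robot.sign_off(): hands the job in; it is judged then, once.
The state is a dict: "clock": time; "joint_pos": joint angles; "qd": joint speeds; "effort": joint torques, N m; "eef_pos": TCP position; "ee_rot": TCP orientation; "ft_force": force on the tool from outside, world axes, zero at the start; "moment": the same for the moment, N m; "gripper_width": finger opening in mm; "grip_force": force on a finger pad.
Only numpy, scipy, OpenCV 4.12 (cv2) and the standard library are available. Lean on these libraries where they do the work, as an engineer would, in place of code of your own. Each camera call takes 0.05 s, during which the arm holds its last target. There are 200 camera calls.

## Working session

There is one attempt and no reset: what is moved stays moved. The work goes in short steps, Python scripts to look and compute and a shell command to move; the robot and the scene stay as the last step left them, time stands still between calls to the robot, and variables do not carry over. Pictures are saved under pics/ and viewed, at most 10 in all, crops included, and the job is handed in when it is done.

```bash
ls; mkdir -p pics; python3 - <<'E'
from bench import robot
import cv2
for n in ("scene","top","wrist"):
    c=robot.calibration(n); im=robot.snapshot(n); cv2.imwrite(f"pics/{n}0.png",im); print(n,c)
o=robot.get_obs(); print(o)
E
```

```text
bench.py
pics
shift.py
scene {'camera_matrix': array([[526.53598116,   0.        , 319.42856328],
       [  0.        , 526.53598116, 245.25134717],
       [  0.        ,   0.        ,   1.        ]]), 'distortion': array([-0.09520626,  0.        ,  0.        ,  0.        ,  0.        ]), 'eye': array([1150.52419331, -364.01865744,  759.039128  ]), 'orientation': array([-0.34342929,  0.81064379,  0.43971245, -0.17766805])}
top {'camera_matrix': array([[492.83534439,   0.        , 320.81329037],
       [  0.        , 492.83534439, 247.99881749],
       [  0.        ,   0.        ,   1.        ]]), 'distortion': array([-0.0437648,  0.       ,  0.       ,  0.       ,  0.       ]), 'eye': array([493.69830008,  35.21823933, 882.58383603]), 'orientation': array([ 0.01588669, -0.70255202,  0.71096853, -0.02630617])}
wrist {'camera_matrix': array([[365.2058265 ,   0.        , 319.94540441],
       [  0.        , 365.2058265 , 245.5108953 ],
       [  0.        ,   0.        ,   1.        ]]), 'distortion': array([0.00689412, 0.        , 0.        , 0.        , 0.        ]), 'eye': array([174.15323118, 525.95891059, 383.88951761]), 'orientation': array([0.11720171, 0.84219582, 0.52142756, 0.07129693])}
{'clock': 0.15, 'joint_pos': array([ 1.00388659e+00,  8.77826237e-02,  1.37187678e+00,  3.31214130e-05,
        1.68358515e+00, -1.03105834e-01]), 'qd': array([-0.00025523, -0.00098257, -0.00498859, -0.00049377, -0.00130391,
       -0.00097481]), 'effort': array([ 2.00354814e-03, -3.40646160e+01, -3.02791035e+01,  7.18898233e-02,
        3.05903913e-02, -8.50159836e-05]), 'eef_pos': array([245.82127391, 491.55307401, 204.58985477]), 'ee_rot': array([-2.87095165e-04,  2.29827095e-01,  9.73231126e-01, -7.74623089e-04]), 'ft_force': array([ 0.19360588,  0.3221601 , -0.44460103]), 'moment': array([-0.05927683,  0.04023729,  0.05983532]), 'grip_force': 0.0, 'gripper_width': 94.330432445466}
```

View pics/top0.png

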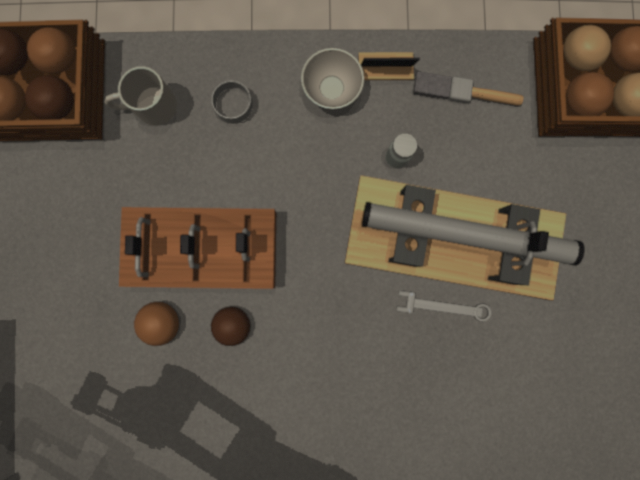

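View pics/scene0.png

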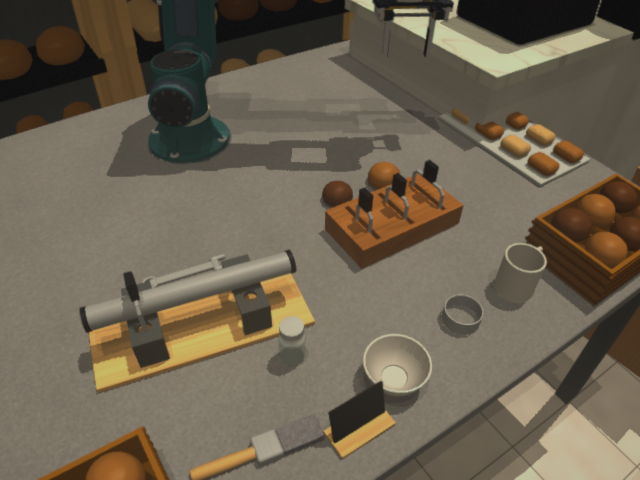

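```bash
python3 - <<'E'
import cv2,numpy as np
t=cv2.imread("pics/top0.png");s=cv2.imread("pics/scene0.png")
f=lambda im,x,y,w,h,k:cv2.resize(im[y:y+h,x:x+w],None,fx=k,fy=k,interpolation=cv2.INTER_CUBIC)
a=f(t,115,195,170,105,4.7); b=f(t,345,170,170,63*2,4.7)
cv2.imwrite("pics/a.png",np.clip(a.astype(float)*1.7,0,255))
cv2.imwrite("pics/b.png",np.clip(b.astype(float)*1.7,0,255))
c=np.hstack([f(s,325,150,145,115,2.7),f(s,200,235,145,115,2.7)]);cv2.imwrite("pics/c.png",np.clip(c.astype(float)*1.5,0,255));print(c.shape)
E
```

```text
(310, 784, 3)[ WARN:0@0.067] global loadsave.cpp:1063 imwrite_ Unsupported depth image for selected encoder is fallbacked to CV_8U.
```

View pics/a.png

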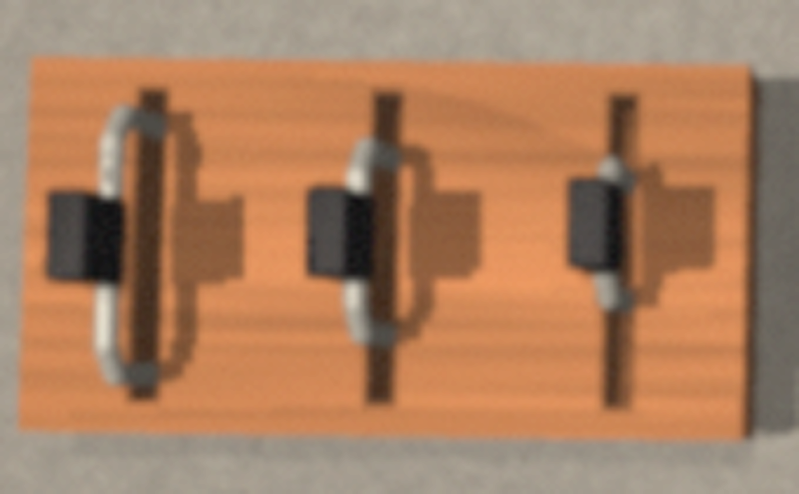

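View pics/b.png

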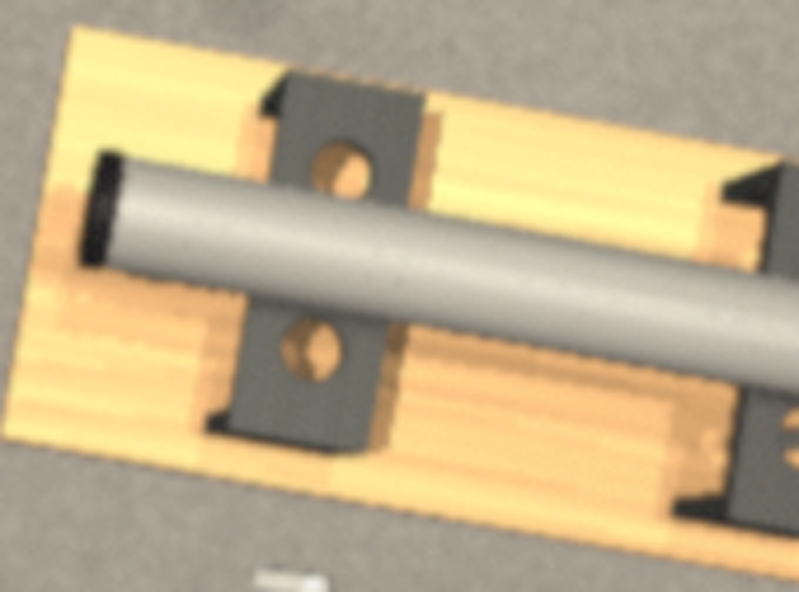

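View pics/c.png

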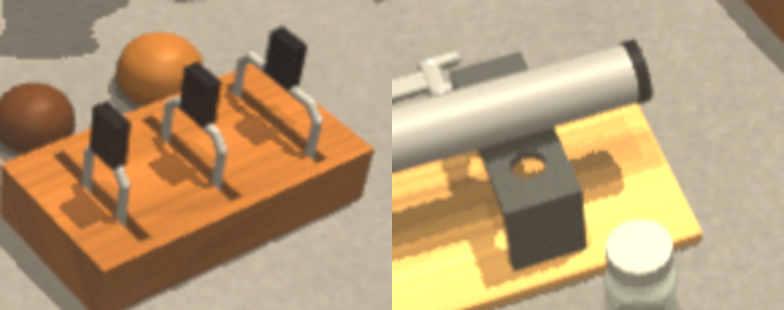

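The middle clamp is the 64 mm one: its crown in crop a spans (355,150)–(355,340), against about 270 px for the left clamp and 140 px for the right one. The empty bracket has holes at about (345,172) and (313,350) in crop b, and the far hole shows at (527,165) in crop c.

```bash
cat > h.py <<'E'
import numpy as np,cv2
from scipy.spatial.transform import Rotation as R
from bench import robot
def ray(c,p):
    n=cv2.undistortPoints(np.array([[p]],float),c["camera_matrix"],c["distortion"])[0,0]
    q=c["orientation"]; d=R.from_quat([*q[1:],q[0]]).apply([*n,1]); return np.array(c["eye"]),d/np.linalg.norm(d)
def plane(c,p,z):
    e,d=ray(c,p); return e+d*(z-e[2])/d[2]
def tri(r1,r2):
    A=np.stack([r1[1],-r2[1]],1); s=np.linalg.lstsq(A,r2[0]-r1[0],rcond=None)[0]
    a=r1[0]+s[0]*r1[1]; b=r2[0]+s[1]*r2[1]; return (a+b)/2,np.linalg.norm(a-b)
def toolmove(p,yaw,o=None):
    "tool-axes shift and rz to reach TCP p, pointing down, tool y axis along world angle yaw"
    o=o or robot.get_obs(); q=o["ee_rot"]; r=R.from_quat([*q[1:],q[0]])
    y=np.array([np.cos(yaw),np.sin(yaw),0]); 
    if y@r.as_matrix()[:,1]<0: y=-y
    z=np.array([0,0,-1.]); T=R.from_matrix(np.stack([np.cross(y,z),y,z],1))
    return r.inv().apply(np.array(p)-o["eef_pos"]).round(1),(r.inv()*T).as_rotvec().round(4)
E
python3 - <<'E'
from h import *
t=robot.calibration("top");s=robot.calibration("scene")
A=lambda u,v:((u+.5)/4.7-.5+115,(v+.5)/4.7-.5+195)
B=lambda u,v:((u+.5)/4.7-.5+345,(v+.5)/4.7-.5+170)
CL=lambda u,v:((u+.5)/2.7-.5+325,(v+.5)/2.7-.5+150)
CR=lambda u,v:((u-391.5+.5)/2.7-.5+200,(v+.5)/2.7-.5+235)
print("hole tri",tri(ray(t,B(343.5,172)),ray(s,CR(527,165))))
print("corner tri",tri(ray(t,B(425,97)),ray(s,CR(513,204))),tri(ray(t,B(288,72)),ray(s,CR(582,188))))
for z in(60,70,75,80):
  a,b=plane(t,B(343.5,172),z),plane(t,B(313,350),z);print(z,a,b,np.linalg.norm(a-b),(a+b)/2)
for p in[(327,231),(308,231),(346,231),(327,187),(327,275)]:print("top",plane(t,A(*p),132))
print("block tri",tri(ray(t,A(327,231)),ray(s,CL(200,72))))
for p in[(388,92),(379,403)]:print("slot",plane(t,A(*p),52))
for p in[(356,148),(352,338),(118,112),(108,378),(611,163),(612,306)]:print("crown end",plane(t,A(*p),88))
for p in[(30,58),(752,65),(20,430),(745,438)]:print("rack",plane(t,A(*p),52))
E
```

```text
hole tri (array([ 610.23908865, -138.6011121 ,   71.81440558]), np.float64(1.3062991817500227))
corner tri (array([ 636.81741224, -164.57336962,   78.63346977]), np.float64(6.1905030527763465)) (array([ 645.9863441 , -119.30532104,   73.28193276]), np.float64(1.5976368270922459))
60 [ 611.61530024 -141.71824843   60.        ] [ 547.63914393 -129.14985744   60.        ] 65.19902628192814 [ 579.62722209 -135.43405294   60.        ]
70 [ 610.18180502 -139.56726418   70.        ] [ 546.98339504 -127.1516648    70.        ] 64.40641374292582 [ 578.58260003 -133.35946449   70.        ]
75 [ 609.4650574  -138.49177205   75.        ] [ 546.6555206  -126.15256848   75.        ] 64.0101074734246 [ 578.060289   -132.32217027   75.        ]
80 [ 608.74830979 -137.41627993   80.        ] [ 546.32764615 -125.15347216   80.        ] 63.613801203923494 [ 577.53797797 -131.28487604   80.        ]
top [547.36078429 232.26904141 132.        ]
top [547.43236142 238.45576959 132.        ]
top [547.28927358 226.08462637 132.        ]
top [561.69586696 232.33580105 132.        ]
top [533.05895129 232.20909959 132.        ]
block tri (array([547.05933584, 231.48162876, 134.08680514]), np.float64(0.5495596101816628))
slot [603.05947284 231.48385113  52.        ]
slot [491.20554621 234.40997522  52.        ]
crown end [579.04435378 233.94561419  88.        ]
crown end [513.65094022 235.08786871  88.        ]
crown end [592.52882362 316.46918522  88.        ]
crown end [500.85873639 319.03076608  88.        ]
crown end [572.83427917 146.08256173  88.        ]
crown end [523.60749904 145.88819443  88.        ]
rack [617.06275706 361.51718369  52.        ]
rack [611.34790177 100.18403101  52.        ]
rack [482.9015344  363.51764342  52.        ]
rack [477.22901994 103.58822547  52.        ]
```

```bash
python3 - <<'E'
from h import *
print(toolmove([547.3,232.2,175],np.radians(88.5)))
E
```

```text
(array([-385.7,  -97. ,   29.7]), array([-0.0016, -0.0006, -0.4376]))
```

The rows are not in the units I measure in: shifts go in shares of 80 cm and turns go in shares of pi rad. I convert before sending: -28 mm / 800 = -0.035, -22 mm / 800 = -0.0275, -0.11 rad / 3.1416 = -0.035.

```bash
echo '[60,-0.035,-0.0088,0.0025,0,0,0,60,-0.035,-0.0088,0.0025,0,0,0,60,-0.035,-0.0088,0.0025,0,0,0,60,-0.035,-0.0088,0.0025,0,0,0,60,-0.035,-0.0088,0.0025,0,0,0,60,-0.035,-0.0088,0.0025,0,0,0,60,-0.035,-0.0088,0.0025,0,0,0,60,-0.035,-0.0088,0.0025,0,0,0,60,-0.035,-0.0088,0.0025,0,0,0,60,-0.035,-0.0088,0.0025,0,0,0,60,-0.035,-0.0088,0.0025,0,0,0,60,-0.035,-0.0088,0.0025,0,0,0,60,-0.035,-0.0088,0.0025,0,0,0,60,-0.0275,-0.0075,0.005,0,0,0,60,0,0,0,0,0,-0.035,60,0,0,0,0,0,-0.035,60,0,0,0,0,0,-0.035,60,0,0,0,0,0,-0.0344,60,0,0,0,0,0,0,60,0,0,0,0,0,0]' | python3 shift.py
python3 - <<'E'
from h import *
c=robot.calibration("wrist");im=robot.snapshot("wrist");cv2.imwrite("pics/w1.png",im)
print(toolmove([547.3,232.2,97],np.radians(88.5)))
p=R.from_quat([*c["orientation"][1:],c["orientation"][0]]).inv().apply(np.array([547.3,232.2,132])-c["eye"]);print(c["camera_matrix"]@p/p[2])
E
```

```text
clock: 1.82
eef_pos: [547.7, 232.4, 175.1]
ee_rot: [-0.0, 0.014, 1.0, -0.0]
ft_force: [-0.6, -0.3, 0.8]
gripper_width: 60.3
grip_force: 0.0
(array([ 0.4, -0.3, 78.2]), array([-0.0001, -0.0004, -0.0022]))
[321.47269444 270.71655374   1.        ]
```

View pics/w1.png

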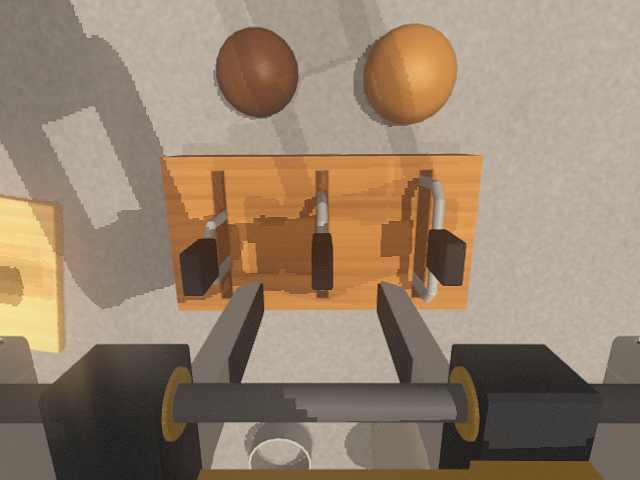

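The wrist view shows the middle clamp's block at about (322,262), centred between the fingers, and the expected top centre (321,271) lies on it. I'm descending to grip it.

In the tool's units: 20 mm / 800 = 0.025, 18 mm / 800 = 0.0225.

```bash
echo '[60,0,0,0.025,0,0,0,60,0,0,0.025,0,0,0,60,0,0,0.025,0,0,0,60,0,0,0.0225,0,0,0,60,0,0,0,0,0,0,0,0,0,0,0,0,0,0,0,0,0,0,0,0,0,0,0,0,0,0,0,0,0,0,0,0,0,0,0,0,0,0,0,0,0,0,0,0,0,0,0,0]' | python3 shift.py 40
```

```text
clock: 2.78
eef_pos: [548.3, 232.6, 98.4]
ee_rot: [0.001, 0.013, 1.0, 0.0]
ft_force: [0.2, 1.1, 0.3]
gripper_width: 23.4
grip_force: 0.0
```

```bash
echo '[0,0,0,0,0,0,0,0,0,0,0,0,0,0,0,0,0,0,0,0,0,0,0,0,0,0,0,0,0,0,0,0,0,0,0]' | python3 shift.py
python3 - <<'E'
from h import *
print(toolmove([548.3,232.6,97],np.radians(88.5)))
E
```

```text
clock: 3.2
eef_pos: [548.0, 232.6, 97.8]
ee_rot: [0.0, 0.013, 1.0, 0.0]
ft_force: [0.5, -0.5, 1.4]
gripper_width: 13.4
grip_force: 40.0
(array([-0.3,  0. ,  0.8]), array([0.0003, 0.0005, 0.0003]))
```

In the tool's units: -25 mm / 800 = -0.0313, -22 mm / 800 = -0.0275.

```bash
echo '[0,0,0,-0.01,0,0,0,0,0,0,-0.0188,0,0,0,0,0,0,-0.0313,0,0,0,0,0,0,-0.0313,0,0,0,0,0,0,-0.0313,0,0,0,0,0,0,-0.0313,0,0,0,0,0,0,-0.0275,0,0,0,0,0,0,0,0,0,0,0,0,0,0,0,0,0]' | python3 shift.py
python3 - <<'E'
from h import *
print(toolmove([578.2,-132.4,245],np.radians(78.9)))
cv2.imwrite("pics/t2.png",robot.snapshot("top"))
E
```

```text
clock: 3.95
eef_pos: [548.4, 232.6, 243.7]
ee_rot: [0.001, 0.013, 1.0, 0.0]
ft_force: [-0.2, -0.2, -1.4]
gripper_width: 14.1
grip_force: 40.0
(array([ -39.2, -364.1,   -1.4]), array([0.0011, 0.0027, 0.1679]))
```

In the tool's units: -27 mm / 800 = -0.0338, -25 mm / 800 = -0.0313, 0.084 rad / 3.1416 = 0.0267.

```bash
echo '[0,-0.0038,-0.0188,0,0,0,0,0,-0.0038,-0.0338,0,0,0,0,0,-0.0038,-0.0338,0,0,0,0,0,-0.0038,-0.0338,0,0,0,0,0,-0.0038,-0.0338,0,0,0,0,0,-0.0038,-0.0338,0,0,0,0,0,-0.0038,-0.0338,0,0,0,0,0,-0.0038,-0.0338,0,0,0,0,0,-0.0038,-0.0338,0,0,0,0,0,-0.0038,-0.0338,0,0,0,0,0,-0.0038,-0.0338,0,0,0,0,0,-0.0038,-0.0338,0,0,0,0,0,-0.0038,-0.0338,0,0,0,0,0,0,-0.0313,0,0,0,0.0267,0,0,0,0,0,0,0.0267,0,0,0,0,0,0,0,0,0,0,0,0,0,0,0,0,0,0,0,0,0]' | python3 shift.py
python3 - <<'E'
from h import *
print(toolmove([578.2,-132.4,245],np.radians(78.9)))
c=robot.calibration("wrist");im=robot.snapshot("wrist");print(c);cv2.imwrite("pics/w3.png",im);cv2.imwrite("pics/s3.png",robot.snapshot("scene"))
E
```

```text
clock: 5.5
eef_pos: [577.0, -131.6, 240.9]
ee_rot: [-0.001, 0.095, 0.995, 0.0]
ft_force: [0.2, 0.7, -1.0]
gripper_width: 13.6
grip_force: 40.0
(array([-1.3, -0.5, -4.1]), array([ 0.0007, -0.0027,  0.0025]))
{'camera_matrix': array([[365.2058265 ,   0.        , 319.94540441],
       [  0.        , 365.2058265 , 245.5108953 ],
       [  0.        ,   0.        ,   1.        ]]), 'distortion': array([0.00689412, 0.        , 0.        , 0.        , 0.        ]), 'eye': array([ 498.68881455, -118.0089453 ,  420.53855208]), 'orientation': array([0.1046307 , 0.76380549, 0.63098054, 0.08670149])}
```

View pics/w3.png

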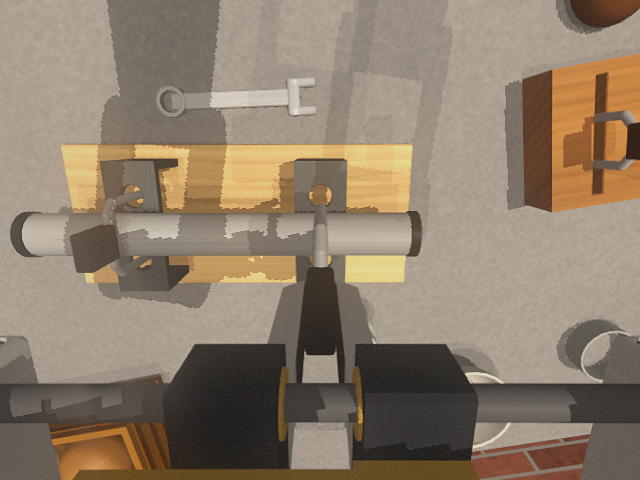

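```bash
python3 - <<'E'
from h import *
c=robot.calibration("wrist");o=robot.get_obs();tt=robot.calibration("top");ss=robot.calibration("scene")
B=lambda u,v:((u+.5)/4.7-.5+345,(v+.5)/4.7-.5+170)
print(o["eef_pos"],tri(ray(c,(320.3,194.5)),ray(tt,B(313,350))))
for z in(70,73,75,77):print(z,plane(c,(320.3,194.5),z))
im=cv2.imread("pics/w3.png");m=np.clip(cv2.resize(im[140:300,250:400],None,fx=3.7,fy=3.7,interpolation=2).astype(float)*1.6,0,255).astype(np.uint8)
s=cv2.imread("pics/s3.png");k=np.clip(cv2.resize(s[130:360,60:320],None,fx=2.57,fy=2.57,interpolation=2).astype(float)*1.3,0,255).astype(np.uint8)
cv2.imwrite("pics/w3c.png",m);cv2.imwrite("pics/s3c.png",k)
E
```

```text
[ 577.31004098 -131.46317056  241.84280363] (array([ 546.28210221, -126.60984466,   71.44892127]), np.float64(1.3014502598985849))
70 [ 545.86419366 -126.40850535   70.        ]
73 [ 545.46191933 -126.33429907   73.        ]
75 [ 545.19373645 -126.28482821   75.        ]
77 [ 544.92555357 -126.23535736   77.        ]
```

View pics/w3c.png

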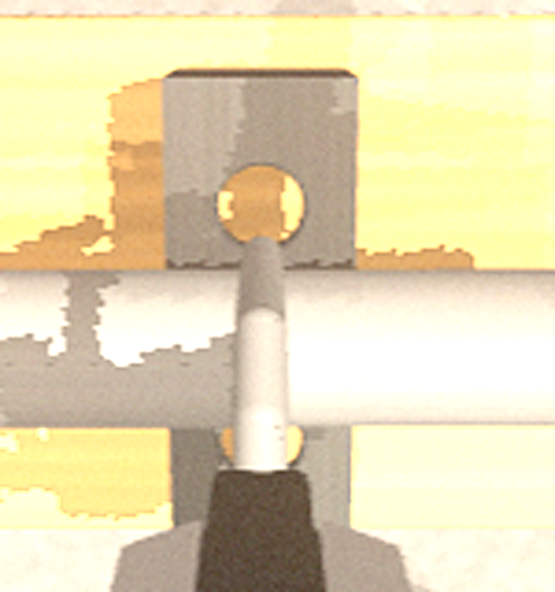

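View pics/s3c.png

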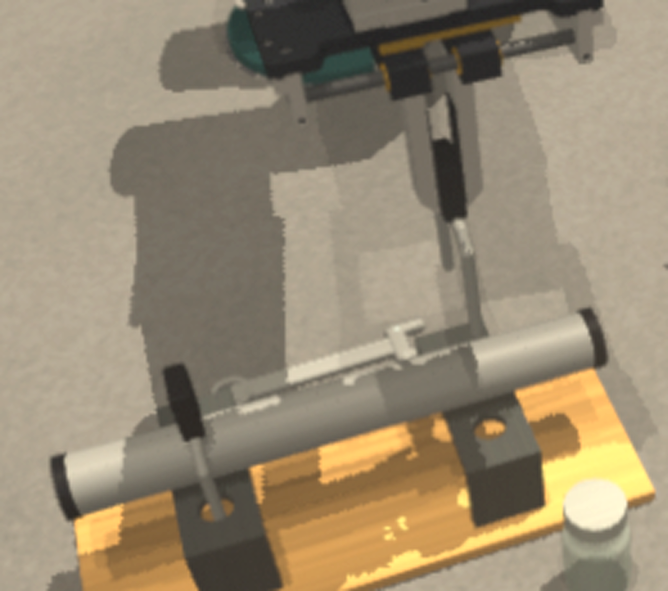

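```bash
python3 - <<'E'
from h import *
c=robot.calibration("wrist");o=robot.get_obs()
v=np.array([np.cos(np.radians(-11.1)),np.sin(np.radians(-11.1)),0]);n=np.array([-v[1],v[0],0])
f=lambda p:((p-[578.2,-132.4,0])@v,(p-[578.2,-132.4,0])@n)
print("tcp",f(o["eef_pos"]),"tip edge",f(plane(c,(250+264/3.7,140+236/3.7),o["eef_pos"][2]-85.8)),"hole",f(plane(c,(320.4,194.8),72.5)))
ss=robot.calibration("scene");C=lambda u,v:((u+.5)/2.57-.5+60,(v+.5)/2.57-.5+130)
print("farhole scene",f(plane(ss,C(490,428),72.5)),"far tip scene",f(plane(ss,C(482,333),o["eef_pos"][2]-85.8)))
E
```

```text
tcp (np.float64(-1.0536705050623576), np.float64(0.7479671987012052)) tip edge (np.float64(-37.835959594211275), np.float64(0.31738732892001753)) hole (np.float64(-32.93934487400785), np.float64(-0.2531541554061816))
farhole scene (np.float64(34.70159399635395), np.float64(1.0505482817749998)) far tip scene (np.float64(29.182915198381984), np.float64(4.4586389070361445))
```

Crop w3c shows the leg tip at (264,238) just in front of the near hole at (261,205), and s3c shows the far tip at (482,333) over the far hole at (490,428). Lateral alignment is good to about 1 mm, so I need about 2 mm along the bracket's x and then the descent.

In the tool's units: 17 mm / 800 = 0.0213, 10 mm / 800 = 0.0125.

```bash
echo '[0,-0.0025,-0.0006,0.0125,0,0,0,0,0,0,0.0213,0,0,0,0,0,0,0.0213,0,0,0,0,0,0,0.0213,0,0,0,0,0,0,0.0125,0,0,0,0,0,0,0,0,0,0,0,0,0,0,0,0,0,0,0,0,0,0,0,0]' | python3 shift.py
python3 - <<'E'
from h import *
o=robot.get_obs();print(o["eef_pos"],toolmove([578.9,-132.5,123],np.radians(78.9)))
c=robot.calibration("wrist");im=robot.snapshot("wrist");s=robot.snapshot("scene")
f=lambda im,k:np.clip(cv2.resize(im,(400,400),interpolation=2).astype(float)*k,0,255)
cv2.imwrite("pics/d4.png",np.hstack([f(im[140:300,240:400],1.4),f(s[190:320,190:320],1.5)]).astype(np.uint8))
E
```

```text
clock: 6.27
eef_pos: [580.0, -133.3, 172.6]
ee_rot: [0.001, 0.096, 0.995, -0.0]
ft_force: [-0.2, 0.1, -0.6]
gripper_width: 14.0
grip_force: 40.0
[ 579.9531969  -133.2703263   172.58308331] (array([ 1.3,  0.6, 49.6]), array([-0.0002,  0.0019,  0.0004]))
```

View pics/d4.png

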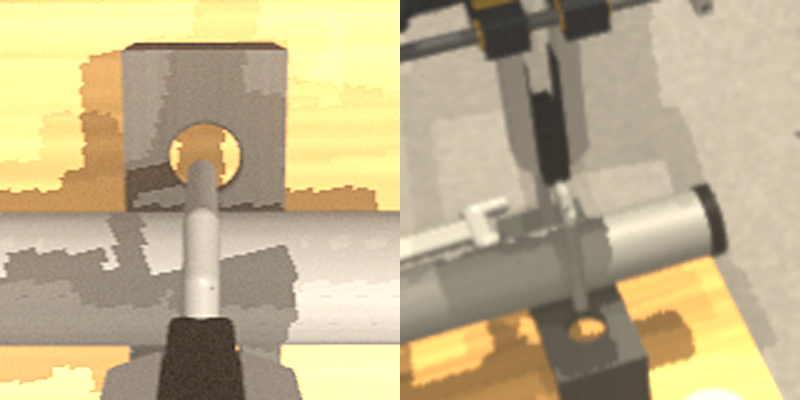

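Left panel: near tip at (203,163), hole at (205,156). Right panel: far tip at (580,306), hole at (587,328). I'll check the numbers.

```bash
python3 - <<'E'
from h import *
c=robot.calibration("wrist");ss=robot.calibration("scene");z=robot.get_obs()["eef_pos"][2]-85.8
v=np.array([np.cos(np.radians(-11.1)),np.sin(np.radians(-11.1)),0]);n=np.array([-v[1],v[0],0])
f=lambda p:np.round(((p-[578.2,-132.4,0])@v,(p-[578.2,-132.4,0])@n),1)
W=lambda u,v:((u+.5)*.4-.5+240,(v+.5)*.4-.5+140)
S=lambda u,v:((u-400+.5)*.325-.5+190,(v+.5)*.325-.5+190)
print("near tip edge",f(plane(c,W(203,160),z)),"hole",f(plane(c,W(205,156),72.5)))
print("far tip",f(plane(ss,S(580,309),z)),"hole",f(plane(ss,S(587,328),72.5)))
E
```

```text
near tip edge [-34.4  -1.4] hole [-33.2  -0.8]
far tip [32.8 -1. ] hole [34.8  1.2]
```

In the tool's units: 7 mm / 800 = 0.0088, 5 mm / 800 = 0.0063.

```bash
echo '[0,0,0.0013,0.0063,0,0,0,0,0,0,0.0088,0,0,0,0,0,0,0.0088,0,0,0,0,0,0,0.0088,0,0,0,0,0,0,0,0,0,0]' | python3 shift.py
```

```text
clock: 6.78
eef_pos: [578.2, -131.9, 142.6]
ee_rot: [-0.002, 0.097, 0.995, 0.001]
ft_force: [-0.2, -0.2, -2.7]
gripper_width: 13.7
grip_force: 40.0
```

In the tool's units: 6 mm / 800 = 0.0075, 5 mm / 800 = 0.0063.

```bash
echo '[0,0,0,0.0075,0,0,0,0,0,0,0.0063,0,0,0,0,0,0,0.0038,0,0,0,0,0,0,0,0,0,0,0,0,0,0,0,0,0]' | python3 shift.py; echo '[0,0,0,0.0025,0,0,0,0,0,0,0,0,0,0,0,0,0,0,0,0,0]' | python3 shift.py
```

```text
clock: 7.2
eef_pos: [579.4, -132.2, 131.2]
ee_rot: [-0.0, 0.097, 0.995, 0.0]
ft_force: [-0.1, 0.1, -0.9]
gripper_width: 13.9
grip_force: 40.0
clock: 7.45
eef_pos: [579.6, -132.3, 129.6]
ee_rot: [0.0, 0.097, 0.995, 0.0]
ft_force: [-0.6, 0.5, -1.1]
gripper_width: 13.2
grip_force: 40.0
```

```bash
for i in 1 ; do echo '[0,0,0,0.0025,0,0,0,0,0,0,0.0019,0,0,0,0,0,0,0,0,0,0,0,0,0,0,0,0,0]' | python3 shift.py; done; echo '[0,0,0,0.0019,0,0,0,0,0,0,0,0,0,0,0,0,0,0,0,0,0]' | python3 shift.py; echo '[0,0,0,0.0019,0,0,0,0,0,0,0,0,0,0,0,0,0,0,0,0,0]' | python3 shift.py
```

```text
clock: 7.78
eef_pos: [579.5, -132.3, 125.8]
ee_rot: [-0.0, 0.097, 0.995, 0.0]
ft_force: [-0.4, -0.3, -1.4]
gripper_width: 13.8
grip_force: 40.0
clock: 8.03
eef_pos: [579.5, -132.3, 124.3]
ee_rot: [-0.0, 0.097, 0.995, 0.0]
ft_force: [0.3, 0.5, -1.5]
gripper_width: 13.4
grip_force: 40.0
clock: 8.28
eef_pos: [579.6, -132.3, 123.0]
ee_rot: [0.0, 0.097, 0.995, 0.0]
ft_force: [-0.5, -0.4, -1.4]
gripper_width: 13.9
grip_force: 40.0
```

In the tool's units: 1.5 mm / 800 = 0.0019.

```bash
for i in 1; do echo '[0,0,0,0.0019,0,0,0,0,0,0,0,0,0,0,0,0,0,0,0,0,0]' | python3 shift.py; echo '[0,0,0,0.0019,0,0,0,0,0,0,0,0,0,0,0,0,0,0,0,0,0]' | python3 shift.py; done
```

```text
clock: 8.53
eef_pos: [579.7, -132.3, 122.7]
ee_rot: [0.001, 0.097, 0.995, -0.0]
ft_force: [-1.7, 1.1, 4.7]
gripper_width: 13.8
grip_force: 40.0
clock: 8.78
eef_pos: [579.8, -132.3, 122.5]
ee_rot: [0.001, 0.097, 0.995, -0.0]
ft_force: [-3.7, 0.8, 9.9]
gripper_width: 13.6
grip_force: 40.0
```

Contact came at TCP z 122.7, against 123.3 expected for fully home. I'm easing the load off, releasing and retreating.

In the tool's units: -30 mm / 800 = -0.0375, -25 mm / 800 = -0.0313.

```bash
echo '[0,0,0,-0.0025,0,0,0,0,0,0,0,0,0,0,14,0,0,0,0,0,0,18,0,0,0,0,0,0,30,0,0,0,0,0,0,40,0,0,0,0,0,0,40,0,0,0,0,0,0,40,0,0,0,0,0,0,40,0,0,-0.0188,0,0,0,40,0,0,-0.0313,0,0,0,40,0,0,-0.0375,0,0,0,40,0,0,-0.0375,0,0,0,40,0.0313,0,-0.0125,0,0,0,40,0.0313,0,0,0,0,0,40,0.0313,0,0,0,0,0,40,0.0313,0,0,0,0,0,40,0.0313,0,0,0,0,0,40,0,0,0,0,0,0,40,0,0,0,0,0,0,40,0,0,0,0,0,0]' | python3 shift.py
python3 - <<'E'
from h import *
t=robot.snapshot("top");s=robot.snapshot("scene")
f=lambda im,k:np.clip(cv2.resize(im,(400,400),interpolation=2).astype(float)*k,0,255)
cv2.imwrite("pics/e5.png",np.hstack([f(t[150:320,380:550],1.6),f(s[220:400,90:270],1.5)]).astype(np.uint8))
E
```

```text
clock: 10.45
eef_pos: [457.5, -108.4, 232.1]
ee_rot: [0.001, 0.097, 0.995, -0.0]
ft_force: [0.9, -0.2, 0.5]
gripper_width: 39.7
grip_force: 0.0
```

View pics/e5.png

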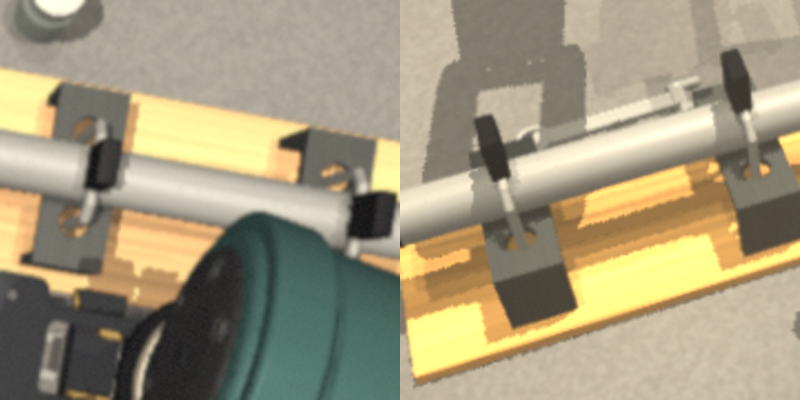

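In e5 the clamp sits on the tube with its block at about (104,162) left and (737,82) right. Its legs are in both holes, matching the clamp on the other bracket, and the gripper is clear.

```bash
python3 -c "
from bench import robot
print(robot.sign_off())"
```

```text
the job is handed in; nothing more can be done
None
```

The 64 mm U-clamp sits home on the tube with both legs through the empty bracket's holes, released and handed in at about 10.5 s, with the other two clamps left untouched in the rack; I viewed 11 pictures, one over the limit of 10.

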